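# Draw a scratch line on the coating tester

## Robot

A 7-joint arm with a two-finger parallel gripper is mounted at the origin on a cart in front of the work surface, level with it; the furniture and walls round the work are solid. World frame = base frame: x ahead of the robot, y to its left, z up, the work surface at z = 0. Lengths are in m, angles in degrees, forces in N, time in s.
With the tool pointing down it reaches from about 0.4 to 0.85 m from the base axis. Payload 4.5 kg.
Tool frame: the origin (TCP) lies midway between the tips of the shut fingers; the grasp point (between the pads) lies 19 mm behind it (grip_point_offset is the distance from the TCP to the grasp point, in m); z points along the fingers, y is the direction in which the jaws open and shut (so a half turn about z gives the same grasp; the last joint's range is limited). The gripper opens to 88 mm and grips with 3 to 60 N. Pads are 18 mm wide; open, the fingers measure 123 mm over their backs; the gripper's body (75 mm by 187 mm) begins 45 mm behind the grasp point.
Start: joints at [65.821, 39.483, -11.15, 89.685, 9.013, 51.709, -12.324], TCP at [0.275, -0.561, 0.239] pointing down, gripper open.
Joint ranges: [-172.22, 172.22], [-26.19, 119.32], [-84.43, 86.54], [7.71, 146.69], [-57.33, 237.33], [2.42, 119.75], [-152.13, 152.13]. Speed limits (degrees/s): [147.25, 147.25, 180, 180, 180, 180, 180].

## Interface

Orientations are given as a 3x3 rotation matrix whose columns are the frame's x, y, z axes.
In Python, from plant import * gives the robot as it stands.
- The arm moves only by the shell command python3 -m handwheel 'ROWS' [OPENING] [FORCE]. ROWS is JSON, a list that holds one entry, the list of rows, each a list of 6 numbers: the shift along the tool's x, y, z in m, then the turn, a rotation vector about the tool's x, y, z in degrees. A call has 1 to 12 rows; each row is the pose to reach, as a shift and turn from the pose commanded when the call began, along the tool's axes at that moment; what a row does not reach only later rows make up. A row lasts 1/12 s, in which the tool goes at most 41.7 mm and 7.16 degrees, less where a joint would pass 70% of its speed; a pose out of reach is approached as far as the arm can. A call with a gripper value outside its range is refused whole. OPENING is the closure, from 0 (fully open) to 1 (shut), set as the call begins (- or left out, the last holds). The fingers move at their own pace and stop on an object; FORCE is the grip in N (left out, the last holds). Time passes only in rows, so rows that repeat a pose let the fingers close. It gives the time, the measured TCP pose, the force and the opening at its end, in the units of the state.
- get_obs(): the state, without advancing time (a new reading comes with each control period).
- grab_frame(name): name is "scene" or "top" or "wrist"; returns the picture (384x512x3 uint8, red, green, blue); there is no depth.
- get_calibration(name): a dict with "fovy" (degrees; the focal length in pixels is half the picture's height over the tangent of half this angle, whatever the lens; pixels are square), "cx", "cy" (the principal point, pixels), "k1" (the pictures are not rectified: a ray, as slopes to the right and down, at radius r is drawn at 1 + k1 r^2 times it, then the intrinsics apply), "R" (3x3) and "t" (3): a world point X has camera coordinates R X + t. Camera axes: x right, y down, z forward; pixel columns grow to the right and rows downward; lengths in m; the calibration is good to about 2 mm. A picture is of the moment at which its call begins: read the wrist's pose just before it. get_calibration takes no time and is no camera call; for the wrist camera it gives the pose at the moment of the call.
- finish_job(): hands the job in, once; it reports no verdict.
The state is a dict: "clock": time; "joint_pos": joint angles; "qvel": joint speeds; "effort": joint torques, N m; "eef_pos": TCP position; "ee_rot": TCP orientation; "ft_force": force on the tool from outside, world axes, zero at the start; "moment": the same for the moment, N m; "opening": finger opening in m.
Only numpy, scipy, OpenCV 4.12 (cv2) and the standard library are available. Lean on these libraries where they do the work, as an engineer would, in place of code of your own. Each camera call takes 0.05 s, during which the arm holds its last target.

## Task

Make a scratch line on the small coating tester: first press the red lift lever on its head all the way down, so that the stylus stands on the test panel, then pull the spring-return carriage towards the front by its black handle until its yellow pointer is over the red mark clip, without running well past it. Finish while holding the carriage there, for it springs back when let go; leave the lever down and the loose fan impeller and the yellow screwdriver where they are.

Things in the scene. Friction and masses are not known exactly. Their poses are not given: they have to be found in the camera images.
- tester: the tester, fixed to the bench: an aluminium base plate 240 x 110 mm on 10 mm feet, its top 20 mm above the bench, with a grey stylus head (portal, 104 mm high, 96 mm wide, 38 to 72 mm behind the origin) at the back. Origin on the bench under the middle of the carriage's guide; x points to the back (away from the handle), y to its left, z up. The carriage slides out along -x
- carriage: the carriage with its blue test panel (panel top 39 mm above the bench) and handle, sliding on two rods of the tester; its origin and axes coincide with those of the tester when it is home. It travels up to 68 mm along the tester's -x, and a spring pulls it home: about 4 N at home, 80 N per metre more (8 N at 48 mm)
- handle (a point): grasp point in the black upright handle of the carriage, 72 mm above the bench; at home it is 70 mm before the tester's origin (tester x = -70 mm, y = 0). The handle is a block 16 mm along x, 34 mm along y, its top 92 mm above the bench; beside and behind it nothing stands higher than 42 mm above the bench, up to the stylus arm 70 mm behind it
- pointer (a point): end of the carriage's yellow pointer, on its left (+y) side, 46 mm from the centre line, 30 mm above the bench; moves with the carriage. At home at tester x = -30 mm
- mark (a point): middle of the top of the red mark clip, which is 10 mm wide along x and sits on the white scale at the left edge of the base plate, 24 mm above the bench, 28 to 48 mm in front of the home position of the pointer; same axes as the tester. The pointer is over the clip when its x from the clip's middle, along the tester's x, is within 5 mm
- lever (a joint): angle of the lift lever and stylus arm (rad): about 0 to 0.12 raised, at the start; 0.5 fully down (hard stop, stylus on the panel). It stays where it is left; pressing it takes about 2 N at its tip
- lever_tip (a point): middle of the top of the red pad (22 x 22 mm, 7 mm thick) at the free end of the lift lever, which points to the front (-x) from its shaft, on the left (+y) side of the head. The shaft runs along y, 85 mm above the bench, at tester x = +50 mm; the pad's middle is 48 mm from the shaft at tester y = +72 mm, so its top is 88 mm above the bench when fully down (tester x = +2 mm) and about 111 mm when fully up
- impeller: bystander: loose black fan wheel, 55 mm across, 20 mm high, on the orange board to the right; origin under its centre
- screwdriver_1: bystander: loose screwdriver with a yellow handle, 160 mm long, lying near the front edge of the bench to the left; origin under its centre

How it is judged:
By the outcome, as a careful person would: the job done as asked, in the order asked, and still so for the second after the job is handed in, while the arm keeps its last pose, push and grip.
It also fails if it takes over 40 s, if anything falls off the work surface, if the arm or the gripper's body presses on something with over 40 N, if the wrist force passes 120 N, or if a joint passes its speed limit or range.

## Working session

There is one attempt and no reset: what is moved stays moved. The work goes in short steps, Python scripts to look and compute and a shell command to move; the robot and the scene stay as the last step left them, time stands still between calls to the robot, and variables do not carry over. Pictures are saved under pics/ and viewed, and the job is handed in when it is done.

```bash
ls; mkdir -p pics; python3 - <<'E'
from plant import *
import cv2
o=get_obs();print(o)
for n in("scene","top"):
    c=get_calibration(n);print(n,c)
    cv2.imwrite(f"pics/{n}0.png",cv2.cvtColor(grab_frame(n),cv2.COLOR_RGB2BGR))
E
```

```text
pics
{'clock': 0.0, 'joint_pos': array([ 65.82207723,  39.53233664, -11.14452784,  89.74395931,
         9.01326965,  51.70804236, -12.323963  ]), 'qvel': array([ 0.03748111,  0.0163632 ,  0.00085979,  0.0700156 , -0.00336794,
        0.02234987,  0.00482689]), 'effort': array([ 1.68858105e-04, -5.27564156e+01, -1.26668505e+00, -1.53431028e+01,
       -5.25977416e-02,  6.47921377e-03,  1.33085182e-04]), 'eef_pos': array([ 0.2747848 , -0.56066791,  0.23792335]), 'ee_rot': array([[ 8.97875697e-01,  4.40248118e-01, -9.09895354e-04],
       [ 4.40249036e-01, -8.97874389e-01,  1.53890671e-03],
       [-1.39470952e-04, -1.78232749e-03, -9.99998402e-01]]), 'ft_force': array([-0.71044554, -1.30605271, -0.08649205]), 'moment': array([ 0.02829427,  0.01633637, -0.00945598]), 'opening': 0.08766061766571455}
scene {'fovy': 54.856668781848995, 'cx': 254.4391160217926, 'cy': 190.2096983549827, 'k1': 0.03701111919636482, 'R': array([[-0.50578471, -0.86256111, -0.01304435],
       [-0.60806302,  0.36719767, -0.7038645 ],
       [ 0.61191601, -0.34807211, -0.71021448]]), 't': array([0.21450969, 0.42802459, 0.63289091])}
top {'fovy': 43.15030192201455, 'cx': 267.01209351412535, 'cy': 189.1272613458182, 'k1': -0.09788958250335283, 'R': array([[-1.37017051e-02, -9.99905842e-01,  7.55375289e-04],
       [-9.79943835e-01,  1.32779596e-02, -1.98831023e-01],
       [ 1.98802272e-01, -3.46454940e-03, -9.80033496e-01]]), 't': array([-0.08144898,  0.53157514,  1.10098838])}
```

View pics/scene0.png

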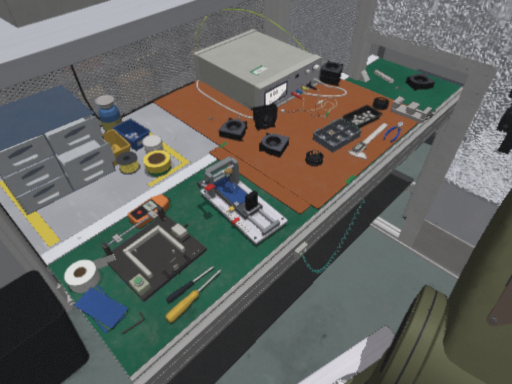

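View pics/top0.png

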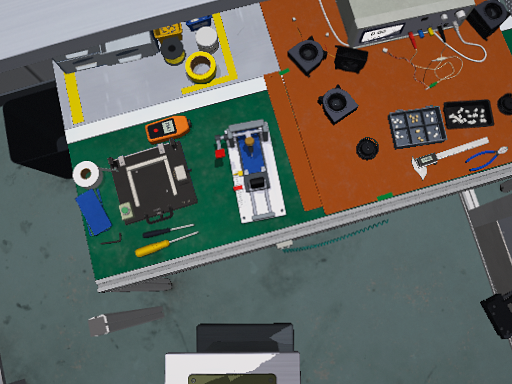

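```bash
cat > h.py <<'E'
from plant import *
import numpy as np, cv2
def K(c,H=384):
    f=H/2/np.tan(np.radians(c['fovy'])/2)
    return np.array([[f,0,c['cx']],[0,f,c['cy']],[0,0,1.]]),np.array([c['k1'],0,0,0.])
def ray(c,uv):
    k,d=K(c)
    p=cv2.undistortPoints(np.array([[uv]],float),k,d)[0,0]
    R=np.array(c['R']);t=np.array(c['t'])
    return -R.T@t, R.T@np.array([p[0],p[1],1])
def onz(c,uv,z):
    o,d=ray(c,uv); return o+d*(z-o[2])/d[2]
def proj(c,X):
    k,d=K(c);R=np.array(c['R']);t=np.array(c['t'],float)
    return cv2.projectPoints(np.atleast_2d(np.array(X,float)),cv2.Rodrigues(R)[0],t,k,d)[0][:,0]
def tri(c1,u1,c2,u2):
    A=[];b=[]
    for c,u in((c1,u1),(c2,u2)):
        o,d=ray(c,u);d/=np.linalg.norm(d);P=np.eye(3)-np.outer(d,d);A.append(P);b.append(P@o)
    return np.linalg.lstsq(np.vstack(A),np.hstack(b),rcond=None)[0]
def save(n,im,box=None,s=1):
    if box: im=im[box[1]:box[3],box[0]:box[2]]
    cv2.imwrite(f'pics/{n}.png',cv2.cvtColor(cv2.resize(im,None,fx=s,fy=s,interpolation=cv2.INTER_CUBIC),cv2.COLOR_RGB2BGR))
E
python3 - <<'E'
from h import *
a=cv2.imread('pics/top0.png')[:,:,::-1];b=cv2.imread('pics/scene0.png')[:,:,::-1]
save('topz',a,(205,110,305,235),4.8); save('scenez',b,(190,145,295,245),5.5)
E
```

```text
(no output)
```

View pics/topz.png

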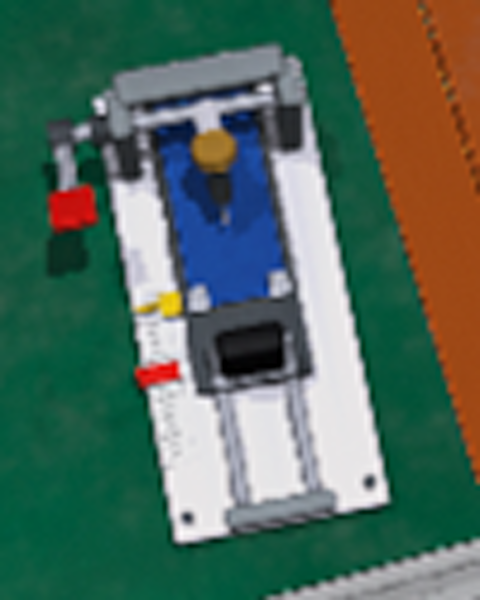

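View pics/scenez.png

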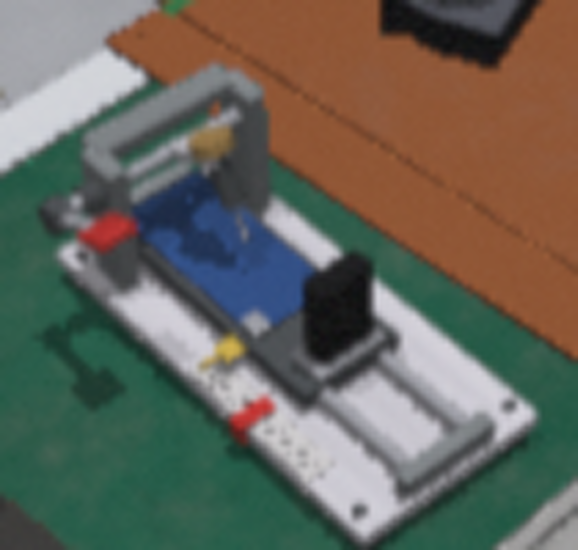

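```bash
python3 - <<'E'
from h import *
T=get_calibration('top');S=get_calibration('scene')
t=lambda u,v:(205+u/4.8-.5+.1,110+v/4.8-.4)
s=lambda u,v:(190+u/5.5-.4,145+v/5.5-.4)
fl=onz(T,t(174,543),.02);fr=onz(T,t(388,500),.02);l2=onz(T,t(118,200),.02);r2=onz(T,t(318,180),.02)
print('cam',ray(T,(0,0))[0],ray(S,(0,0))[0])
print('fl fr',fl,fr,np.linalg.norm(fl-fr),'S:',onz(S,s(364,545),.02),onz(S,s(537,415),.02))
for p,q in((fl,l2),(fr,r2)):
    d=q-p;print('yaw',np.degrees(np.arctan2(d[1],d[0])))
d=fl-fr;print('yaw from front',np.degrees(np.arctan2(d[1],d[0]))-90)
ims={'T':grab_frame('top'),'S':grab_frame('scene')}
for n,c,box in(('T',T,(205,110,305,235)),('S',S,(190,145,295,245))):
    hsv=cv2.cvtColor(ims[n],cv2.COLOR_RGB2HSV);H,Sa,V=cv2.split(hsv)
    for nm,m in(('red',((H<6)|(H>174))&(Sa>170)&(V>110)),('yel',(H>22)&(H<32)&(Sa>150)&(V>120))):
        mm=np.zeros_like(H);mm[box[1]:box[3],box[0]:box[2]]=m[box[1]:box[3],box[0]:box[2]]
        k,lab,st,ce=cv2.connectedComponentsWithStats(mm)
        for i in range(1,k):
            if st[i,4]>5: print(n,nm,st[i],ce[i])
E
```

```text
cam [ 0.3009188  -0.08468511  1.18476065] [-0.01851443  0.24814976  0.75355774]
fl fr [ 0.45524793 -0.02447873  0.02      ] [ 0.475657   -0.13261274  0.02      ] 0.11004315012410125 S: [ 0.45332056 -0.0212278   0.02      ] [ 0.47624765 -0.1289732   0.02      ]
yaw 9.039055312282722
yaw 11.019149626176345
yaw from front 10.68820043350307
T red [215 149  10   9  73] [219.68493151 153.02739726]
T red [233 186   9   5  28] [237.03571429 187.53571429]
T yel [234 171   9   5  25] [239.44 173.  ]
S red [206 185   8   5  27] [209.14814815 186.77777778]
S red [232 218   6   5  13] [234.53846154 220.23076923]
```

```bash
python3 - <<'E'
from h import *
T=get_calibration('top');S=get_calibration('scene')
F=np.array([.4655,-.078]);
for yaw in (10.7,):
    a=np.radians(yaw);R=np.array([[np.cos(a),-np.sin(a)],[np.sin(a),np.cos(a)]])
    loc=lambda P:(R.T@(P[:2]-F))*1000
    clip=onz(T,(237.04,187.5),.024);print('clip',clip,loc(clip),loc(onz(S,(234.5,220.2),.023)))
    P=tri(T,(219.7,153),S,(209.15,186.8));print('pad',P,loc(P))
    for h in(.100,.105,.110): print(h,loc(onz(T,(219.7,153),h)),loc(onz(S,(209.15,186.8),h)))
    t=lambda u,v:(205+u/4.8-.4,110+v/4.8-.4)
    s=lambda u,v:(190+u/5.5-.4,145+v/5.5-.4)
    print('ptr tip',loc(onz(T,t(137,309),.03)),loc(onz(S,s(202,366),.03)))
    for q in((222,328),(282,322),(217,372),(284,367)): print('handle',loc(onz(T,t(*q),.092)))
    for q in((306,280),(345,252),(372,264),(335,295)): print('handleS',loc(onz(S,s(*q),.092)))
    P=tri(T,t(251,325),S,s(325,266)); print(P)
    for q in((120,80),(280,47),(283,65),(118,105)): print('portal',loc(onz(T,t(*q),.104)))
E
```

```text
clip [ 0.54142753 -0.01566603  0.024     ] [86.18070324 47.15294506] [89.27268574 51.38834946]
pad [0.60691125 0.0204536  0.10618866] [157.23205179  70.4864148 ]
0.1 [158.09806633  69.8211442 ] [163.8553467   68.00261158]
0.105 [156.61820596  69.60988659] [159.42651845  70.62167346]
0.11 [155.13834559  69.39862899] [154.9976902   73.24073534]
ptr tip [119.94205619  50.06892246] [122.64338075  51.40090229]
handle [87.38575262 10.33658495]
handle [ 84.54491686 -18.51552748]
handle [66.66436675 16.84272032]
handle [ 62.67792081 -15.08457506]
handleS [86.11976652 15.13970964]
handleS [87.82974722 -9.6263322 ]
handleS [ 73.82948894 -13.75541819]
handleS [70.3056489  11.45678077]
[ 0.55371101 -0.06343701  0.08613621]
portal [216.09216581  35.38290053]
portal [217.12344025 -44.31361281]
portal [207.75475966 -43.9203258 ]
portal [203.73174052  38.66341529]
```

```bash
python3 -m handwheel '[[[0.014,-0.01,0,0,0,0],[0.04,-0.029,0,0,0,0],[0.07,-0.05,0,0,0,0],[0.1,-0.072,0,0,0,0],[0.13,-0.093,0,0,0,0],[0.16,-0.115,0,0,0,0],[0.19,-0.136,0,0,0,0],[0.22,-0.158,0,0,0,0],[0.25,-0.179,0,0,0,0],[0.28,-0.2,0,0,0,0],[0.31,-0.222,0,0,0,0],[0.34,-0.244,0,0,0,0]]]' 0.3 40 && python3 -m handwheel '[[[0.03,-0.021,0,0,0,2],[0.06,-0.043,0,0,0,4],[0.09,-0.064,0,0,0,7],[0.115,-0.083,-0.005,0,0,10],[0.135,-0.097,-0.01,0,0,13],[0.148,-0.106,-0.012,0,0,15.4],[0.15,-0.107,-0.012,0,0,15.4],[0.15,-0.107,-0.012,0,0,15.4],[0.15,-0.107,-0.012,0,0,15.4]]]'
python3 - <<'E'
from h import *
print(get_obs()['eef_pos'],get_obs()['ee_rot'])
c=get_calibration('wrist');im=grab_frame('wrist');np.save('w1.npy',im);print(c);save('w1',im)
E
```

```text
clock: 1.2
eef_pos: [0.4736, -0.1908, 0.2387]
ee_rot: [[0.898, 0.44, 0.0], [0.44, -0.898, -0.0], [-0.0, 0.0, -1.0]]
ft_force: [1.0, -0.2, -0.2]
opening: 0.0617
clock: 1.95
eef_pos: [0.5597, -0.0319, 0.2504]
ee_rot: [[0.983, 0.186, -0.001], [0.186, -0.983, -0.001], [-0.002, 0.001, -1.0]]
ft_force: [0.2, -0.6, 0.5]
opening: 0.0614
[ 0.55971269 -0.03192315  0.25036481] [[ 0.98263025  0.18556905 -0.00138932]
 [ 0.18556728 -0.98263069 -0.00131042]
 [-0.00160836  0.00102985 -0.99999818]]
{'fovy': 71.88791083462795, 'cx': 261.2641244989284, 'cy': 191.59107993801453, 'k1': 0.005176787301079093, 'R': array([[ 1.86386488e-01, -9.82476451e-01,  3.17557695e-04],
       [-9.37323747e-01, -1.77723649e-01,  2.99730709e-01],
       [-2.94421926e-01, -5.61634087e-02, -9.54023795e-01]]), 't': array([-0.13609022,  0.4755063 ,  0.56530259])}
```

View pics/w1.png

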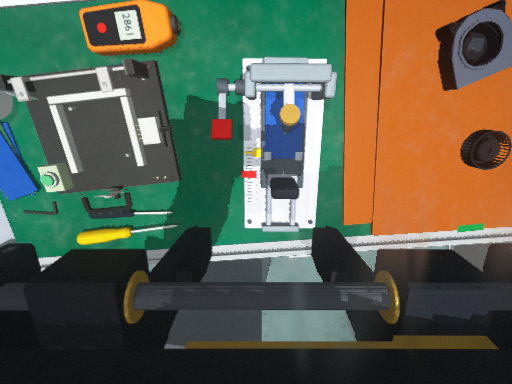

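```bash
python3 - <<'E'
from h import *
im=np.load('w1.npy');save('w1z',im,(205,50,345,240),4)
save('w1zz',im,(205,50,345,190),4.2)
E
```

```text
(no output)
```

View pics/w1z.png

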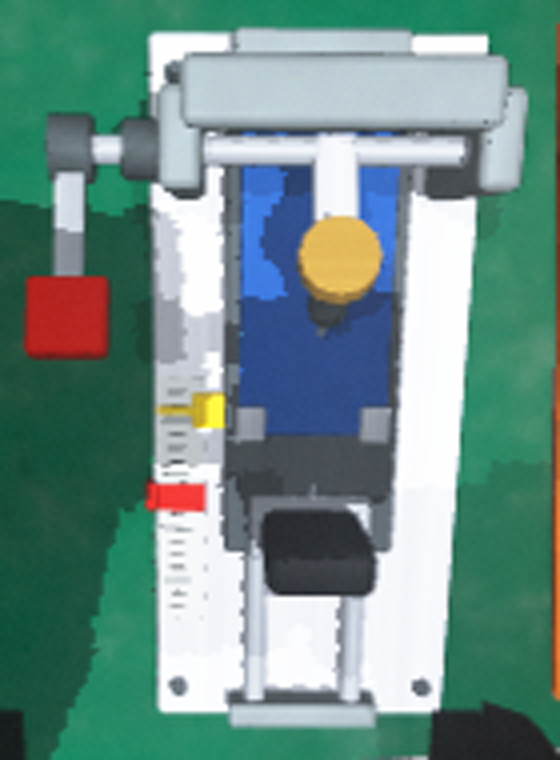

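```bash
cat > w.py <<'E'
from h import *
c=get_calibration('wrist')
t=lambda u,v:(205+u/4-.375,50+v/4-.375)
P=lambda u,v,z:onz(c,t(u,v),z)
fl=P(158,712,.02);fr=P(441,712,.02);bl=P(150,34,.02);br=P(488,36,.02)
print('w',np.linalg.norm(fl-fr),np.linalg.norm(bl-br),'l',np.linalg.norm(fl-bl),np.linalg.norm(fr-br))
m=lambda p:np.round(p[:2]*1000,1)
print('corners',m(fl),m(fr),m(bl),m(br))
d=(bl+br-fl-fr);yaw=np.arctan2(d[1],d[0]);print('yaw',np.degrees(yaw))
F=(fl+fr)/2;R=np.array([[np.cos(yaw),-np.sin(yaw)],[np.sin(yaw),np.cos(yaw)]])
loc=lambda p:np.round((R.T@(p-F)[:2])*1000,1)
print('F',F)
print('ptr',loc(P(160,410,.03)),'clip mid',loc(P(176,497,.024)),'clip edges',loc(P(176,484,.024)),loc(P(176,510,.024)))
for z in(.1,.105,.11):
  print(z,'pad',loc(P(67,317,z)),'w',loc(P(26,317,z))-loc(P(108,317,z)),loc(P(67,277,z))-loc(P(67,358,z)), m(P(67,317,z)))
for q in((263,512),(362,508),(375,540),(268,540)):print('handle',loc(P(*q,.092)))
E
python3 w.py
```

```text
w 0.11023160501878283 0.10872377822357686 l 0.23881324479339883 0.2381922076090963
corners [458.3 -24.7] [ 478.7 -133.1] [693.3  17.4] [712.9 -89.5]
yaw 10.350535733074985
F [ 0.46848121 -0.07890392  0.02      ]
ptr [119.1  52.2] clip mid [86.7 47.2] clip edges [91.5 47.1] [81.9 47.2]
0.1 pad [155.5  72.9] w [-0.1 22.4] [21.6 -0.9] [608.3  20.8]
0.105 pad [155.8  72.2] w [-0.1 22. ] [21.2 -0.8] [608.8  20.1]
0.11 pad [156.2  71.5] w [-0.2 21.7] [20.9 -0.9] [609.3  19.4]
handle [98.8 18.2]
handle [100.1 -11.2]
handle [ 90.3 -15.5]
handle [90.1 16.5]
```

```bash
python3 -m handwheel '[[[0.014,-0.011,0.01,0,0,0],[0.03,-0.022,0.025,0,0,0],[0.045,-0.034,0.05,0,0,0],[0.056,-0.0424,0.075,0,0,0],[0.056,-0.0424,0.1,0,0,0],[0.056,-0.0424,0.115,0,0,0],[0.056,-0.0424,0.115,0,0,0],[0.056,-0.0424,0.115,0,0,0],[0.056,-0.0424,0.115,0,0,0]]]' 1 40
python3 - <<'E'
from h import *
print(get_obs()['eef_pos'],get_obs()['ft_force'])
im=grab_frame('wrist');save('w2',im)
im=grab_frame('scene');save('s2',im,(170,100,310,250),4)
E
```

```text
clock: 2.75
eef_pos: [0.6083, 0.0204, 0.1368]
ee_rot: [[0.983, 0.184, 0.002], [0.184, -0.983, -0.0], [0.001, 0.001, -1.0]]
ft_force: [0.9, -1.2, 1.6]
opening: 0.004
[0.60825206 0.02035297 0.13677579] [ 0.87723603 -1.22887449  1.62771218]
```

View pics/w2.png

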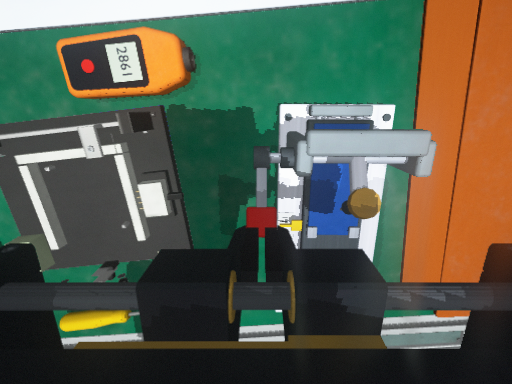

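View pics/s2.png

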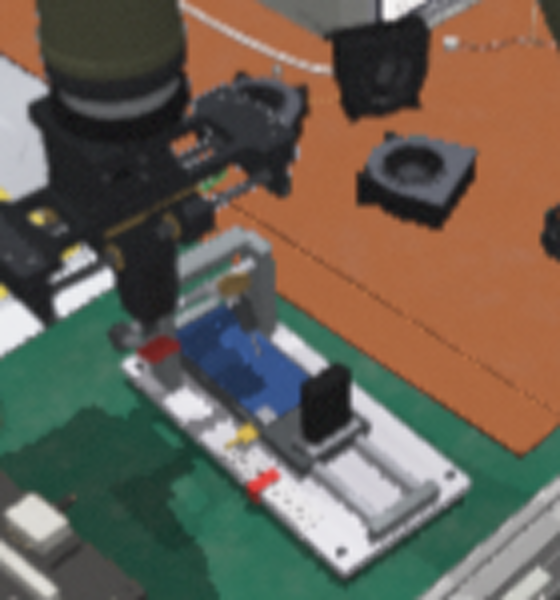

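```bash
python3 -m handwheel '[[[0,0,0.008,0,0,0],[0,0,0.016,0,0,0],[0,0,0.022,0,0,0],[0,0,0.028,0,0,0],[0,0,0.034,0,0,0],[0,0,0.039,0,0,0],[0,0,0.043,0,0,0],[0,0,0.045,0,0,0],[0,0,0.045,0,0,0]]]'; python3 -m handwheel '[[[0,0,0.002,0,0,0],[0,0,0.003,0,0,0],[0,0,0.003,0,0,0],[0,0,0.003,0,0,0]]]'
```

```text
clock: 3.6
eef_pos: [0.6075, 0.0217, 0.09]
ee_rot: [[0.983, 0.186, -0.001], [0.186, -0.983, -0.0], [-0.001, 0.0, -1.0]]
ft_force: [0.3, 0.5, 0.2]
opening: 0.0004
clock: 3.93
eef_pos: [0.6083, 0.0219, 0.0888]
ee_rot: [[0.983, 0.186, 0.001], [0.186, -0.983, 0.0], [0.001, 0.0, -1.0]]
ft_force: [-2.6, 0.2, 6.6]
opening: 0.0
```

```bash
python3 -m handwheel '[[[0,0,0.0015,0,0,0],[0,0,0.0015,0,0,0],[0,0,0.0015,0,0,0]]]'; python3 -m handwheel '[[[0,0,0.0015,0,0,0],[0,0,0.0015,0,0,0],[0,0,0.0015,0,0,0]]]'
```

```text
clock: 4.18
eef_pos: [0.6083, 0.0219, 0.0885]
ee_rot: [[0.983, 0.186, 0.002], [0.186, -0.983, 0.0], [0.002, 0.0, -1.0]]
ft_force: [-4.7, 0.9, 15.6]
opening: 0.0005
clock: 4.43
eef_pos: [0.6084, 0.0219, 0.0881]
ee_rot: [[0.983, 0.186, 0.002], [0.186, -0.983, 0.0], [0.002, 0.0, -1.0]]
ft_force: [-6.8, -0.7, 24.8]
opening: 0.0003
```

```bash
python3 -m handwheel '[[[0,0,-0.006,0,0,0],[0,0,-0.02,0,0,0],[0,0,-0.045,0,0,0],[-0.01,0.01,-0.07,0,0,0],[-0.03,0.03,-0.09,0,0,0],[-0.05,0.05,-0.105,0,0,0],[-0.068,0.066,-0.115,0,0,0],[-0.076,0.0737,-0.12,0,0,0],[-0.076,0.0737,-0.12,0,0,0],[-0.076,0.0737,-0.12,0,0,0]]]' 0 40
python3 - <<'E'
from h import *
print(get_obs()['eef_pos'])
im=grab_frame('wrist');np.save('w3.npy',im);save('w3',im)
im=grab_frame('top');save('t3',im,(205,110,305,235),4.8)
im=grab_frame('scene');save('s3',im,(170,100,310,250),4)
E
```

```text
clock: 5.27
eef_pos: [0.5476, -0.0641, 0.2047]
ee_rot: [[0.983, 0.186, 0.002], [0.186, -0.983, 0.001], [0.002, -0.001, -1.0]]
ft_force: [-0.4, 1.0, -0.1]
opening: 0.0649
[ 0.54760427 -0.06413955  0.20473282]
```

View pics/w3.png

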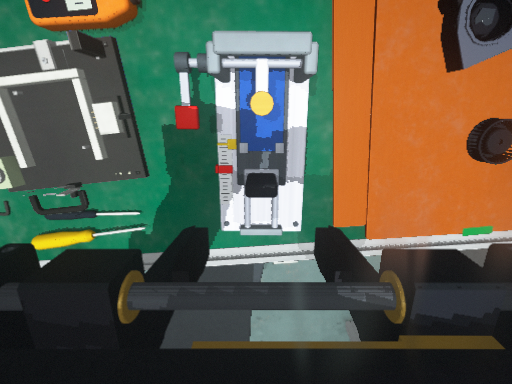

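View pics/s3.png

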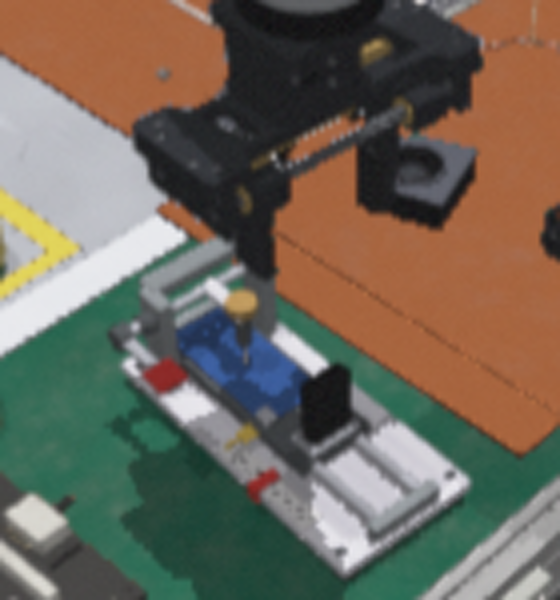

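```bash
python3 - <<'E'
from h import *
c=get_calibration('wrist');im=np.load('w3.npy');save('w3z',im,(200,130,320,250),5)
h=np.array([.5472,-.0646]);yaw=np.radians(10.4);R=np.array([[np.cos(yaw),-np.sin(yaw)],[np.sin(yaw),np.cos(yaw)]])
for x,y in((8,17),(8,-17),(-8,-17),(-8,17)):
    p=h+R@np.array([x,y])/1000
    print((proj(c,[*p,.092])[0]-[200,130])*5, proj(c,[*p,.092])[0])
E
```

```text
[231.24446266 264.24208578] [246.24889253 182.84841716]
[399.13927328 265.82591893] [279.82785466 183.16518379]
[396.80224408 340.65938823] [279.36044882 198.13187765]
[231.8418707  339.10965567] [246.36837414 197.82193113]
```

View pics/w3z.png

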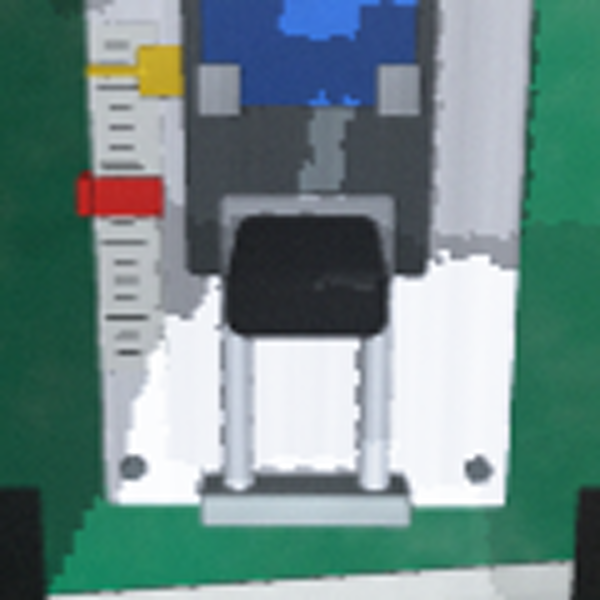

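```bash
python3 -m handwheel '[[[0,-0.001,0.01,0,0,0],[0.0005,-0.001,0.03,0,0,0],[0.0005,-0.001,0.05,0,0,0],[0.0005,-0.001,0.07,0,0,0],[0.0005,-0.001,0.09,0,0,0],[0.0005,-0.001,0.11,0,0,0],[0.0005,-0.001,0.13,0,0,0],[0.0005,-0.001,0.143,0,0,0],[0.0005,-0.001,0.15,0,0,0],[0.0005,-0.001,0.15,0,0,0],[0.0005,-0.001,0.15,0,0,0]]]' 0 40 ; python3 -m handwheel '[[[0,0,0,0,0,0],[0,0,0,0,0,0],[0,0,0,0,0,0],[0,0,0,0,0,0],[0,0,0,0,0,0],[0,0,0,0,0,0],[0,0,0,0,0,0]]]' 1 40
python3 - <<'E'
from h import *
print(get_obs()['eef_pos'])
c=get_calibration('wrist');im=grab_frame('wrist');np.save('w4.npy',im);save('w4',im)
E
```

```text
clock: 6.33
eef_pos: [0.5471, -0.0632, 0.0542]
ee_rot: [[0.982, 0.187, -0.001], [0.187, -0.982, 0.0], [-0.001, -0.0, -1.0]]
ft_force: [0.2, 0.6, 0.1]
opening: 0.0884
clock: 6.92
eef_pos: [0.5472, -0.0638, 0.0549]
ee_rot: [[0.983, 0.186, 0.0], [0.186, -0.983, -0.0], [0.0, 0.0, -1.0]]
ft_force: [-0.3, -1.1, 0.9]
opening: 0.0435
[ 0.54717807 -0.0637705   0.05488806]
```

View pics/w4.png

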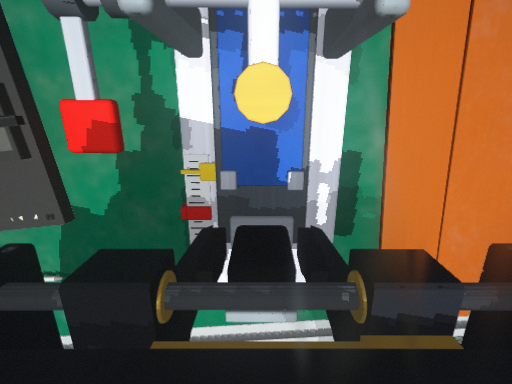

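```bash
python3 -m handwheel '[[[0,0,0,0,0,0],[0,0,0,0,0,0],[0,0,0,0,0,0],[0,0,0,0,0,0]]]'
cat > m.py <<'E'
import sys
from h import *
n=sys.argv[1]
print(get_obs()['eef_pos'],get_obs()['ft_force'],get_obs()['opening'])
c=get_calibration('wrist');im=grab_frame('wrist');save(n,im,(160,130,260,260),5)
hsv=cv2.cvtColor(im,cv2.COLOR_RGB2HSV);H,Sa,V=cv2.split(hsv)
e=np.array([np.cos(np.radians(10.5)),np.sin(np.radians(10.5))])
r={}
for nm,m,z in(('red',((H<6)|(H>174))&(Sa>150)&(V>60),.024),('yel',(H>20)&(H<33)&(Sa>130)&(V>80),.03)):
    mm=np.zeros_like(H);mm[150:250,170:235]=m[150:250,170:235]
    k,lab,st,ce=cv2.connectedComponentsWithStats(mm)
    for i in range(1,k):
        if st[i,4]<20: continue
        x,y,w,h,A=st[i]
        cols=(x,x+10) if nm=='yel' else (x,x+w)
        vs=np.where(lab[:,cols[0]:cols[1]]==i)
        v=(vs[0].min()+vs[0].max())/2; v2=vs[0].mean(); u=cols[0]+vs[1].mean()
        P=onz(c,(u,v2),z);print(nm,st[i],'rows',vs[0].min(),vs[0].max(),'uv',u,v2,'along x mm',round(float(e@P[:2])*1000,1))
        if A>r.get(nm,(0,0))[0]: r[nm]=(A,float(e@P[:2])*1000)
if len(r)==2: print('pointer - clip mm',r['yel'][1]-r['red'][1])
E
python3 m.py w5
```

```text
clock: 7.3
eef_pos: [0.5471, -0.0638, 0.0548]
ee_rot: [[0.983, 0.186, 0.0], [0.186, -0.983, -0.0], [0.0, 0.0, -1.0]]
ft_force: [0.9, -0.8, 1.3]
opening: 0.0337
[ 0.54708599 -0.06382591  0.05475184] [ 0.87567329 -0.80380437  1.26547013] 0.03371414541852271
red [181 203  30  17 398] rows 203 219 uv 195.21859296482413 212.73115577889448 along x mm 533.6
yel [181 163  35  18 369] rows 169 173 uv 185.6046511627907 171.32558139534885 along x mm 565.5
pointer - clip mm 31.850615577361964
```

View pics/w5.png

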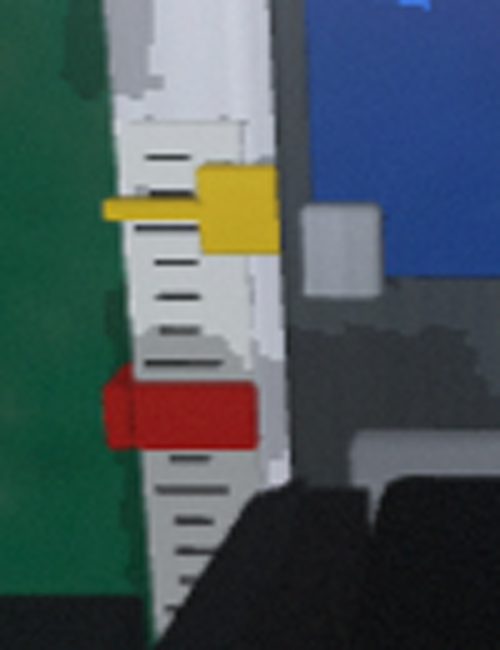

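```bash
python3 -m handwheel '[[[-0.002,0,0,0,0,0],[-0.005,0,0,0,0,0],[-0.008,0,0,0,0,0],[-0.011,0,0,0,0,0],[-0.014,0,0,0,0,0],[-0.017,0,0,0,0,0],[-0.02,0,0,0,0,0],[-0.023,0,0,0,0,0],[-0.026,0,0,0,0,0],[-0.028,0,0,0,0,0],[-0.028,0,0,0,0,0],[-0.028,0,0,0,0,0]]]'; python3 m.py w6
```

```text
clock: 8.35
eef_pos: [0.5213, -0.0685, 0.0548]
ee_rot: [[0.982, 0.186, 0.004], [0.186, -0.982, 0.001], [0.004, 0.0, -1.0]]
ft_force: [5.9, 1.0, -5.2]
opening: 0.0336
[ 0.52127512 -0.06854097  0.05476544] [ 5.8512898   1.00068802 -5.17640994] 0.03361107487584893
red [177 171  32  14 277] rows 171 184 uv 190.014440433213 179.4043321299639 along x mm 532.2
yel [181 163  35  18 346] rows 170 173 uv 185.6153846153846 171.46153846153845 along x mm 539.2
pointer - clip mm 6.977816162485283
```

View pics/w6.png

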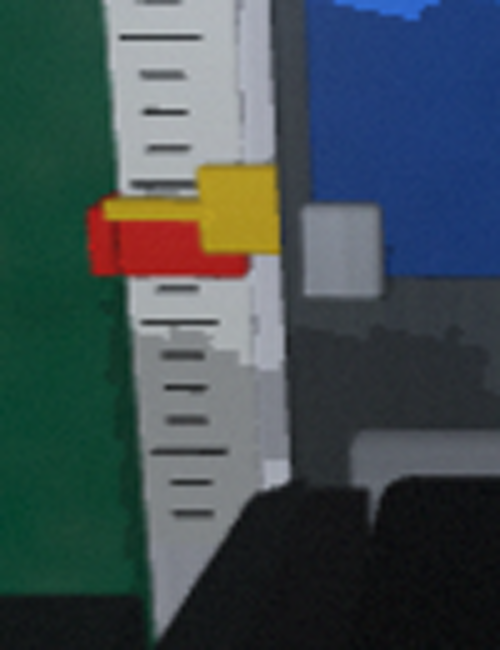

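```bash
python3 -m handwheel '[[[-0.002,0,0,0,0,0],[-0.004,0,0,0,0,0],[-0.0055,0,0,0,0,0],[-0.006,0,0,0,0,0],[-0.006,0,0,0,0,0],[-0.006,0,0,0,0,0]]]'; python3 m.py w7; python3 - <<'E'
from h import *
c=get_calibration('wrist')
e=np.array([np.cos(np.radians(10.5)),np.sin(np.radians(10.5))])
print('clip front edge row 177.. see pic')
im=grab_frame('scene');save('s7',im,(170,100,310,250),4)
E
```

```text
clock: 8.9
eef_pos: [0.5158, -0.0696, 0.0548]
ee_rot: [[0.982, 0.186, 0.004], [0.186, -0.982, 0.001], [0.004, 0.0, -1.0]]
ft_force: [6.4, 0.4, -5.4]
opening: 0.0336
[ 0.51580568 -0.06955312  0.05477567] [ 6.36095882  0.37674191 -5.43726678] 0.03357896376234519
red [177 161  22  17 197] rows 161 177 uv 186.54314720812184 169.06598984771574 along x mm 533.9
yel [181 163  35  18 353] rows 170 173 uv 185.73684210526315 171.44736842105263 along x mm 533.6
pointer - clip mm -0.3028775830023278
clip front edge row 177.. see pic
```

View pics/w7.png

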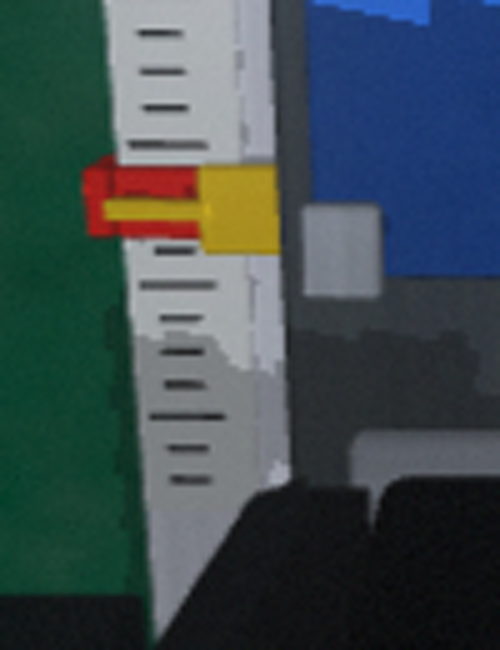

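View pics/s7.png

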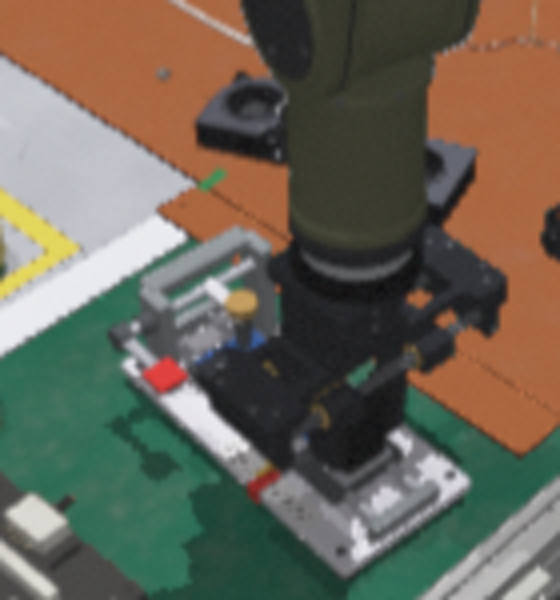

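```bash
python3 -m handwheel '[[[0,0,0,0,0,0],[0,0,0,0,0,0],[0,0,0,0,0,0]]]'; python3 -c "
from plant import *
print(finish_job())"
```

```text
clock: 9.25
eef_pos: [0.5158, -0.0696, 0.0548]
ee_rot: [[0.982, 0.186, 0.004], [0.186, -0.982, 0.001], [0.004, 0.0, -1.0]]
ft_force: [5.2, 1.1, -5.5]
opening: 0.0335
the job is handed in; nothing more can be done
None
```

The scratch line is made and the job was handed in at 9.25 s, with the gripper still holding the carriage at the mark.

- **Lever:** I pressed the lever with the shut fingers until it met its hard stop. The fingers stopped at 88.1 mm above the bench, against 88 mm expected, with about 25 N on them. Pictures taken after lifting off and at the end show it still down.
- **Carriage:** I gripped the handle across its sides at 40 N; the opening read 33.6 mm on a 34 mm block. I then pulled it about 32 mm, in two steps.
- **Pointer:** The last wrist picture puts the pointer about 0.3 mm from the middle of the clip. The pull distance, checked against the first measured gap of 31.9 mm, agrees to about 0.1 mm. At 7 mm short the camera and the travel disagreed by about 1 mm, because the pointer hid part of the clip. All of these are well within the 5 mm allowed.
- **Hold:** The position was steady over the last rows, with no sign of slipping.
- **Impeller and screwdriver:** The arm never came near either of them, but I did not measure their positions again at the end.

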